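# Tip a scoop of walnuts into the bowl

### The job

Pick up the loaded flat scoop by its handle and carry it level over to the white bowl without spilling a walnut. Close above the bowl, tip the scoop so that all four walnuts roll into it, then lay the empty scoop gently down with its pan flat in the middle of the round plate beside the bowl (the handle reaches out over the rim) and let go. Leave the bowl, the plate and the other things where they stand.

Things in the scene. Friction and masses are not known exactly. Their poses are not given: they have to be found in the camera images.
- scoop: Flat aluminium kitchen scoop, 0.16 kg. Pan 104 mm long (x), 88 mm wide (y), 3 mm sheet; walls 30 mm high at the back and both sides, open front (+x). A straight handle runs back from the pan along -x. Origin: centre of the pan's underside; z up out of the pan. At the start it stands flat on the board, loaded, its open front (+x) pointing roughly to the robot's left (+y).
- board: Wooden chopping board laid over the front edge of the sink, fixed, 300 mm long (x, running to the robot's left), 200 mm wide, 18 mm thick; its top lies 20 mm above the worktop. Origin: centre of its underside.
- scoop_grip (a point): Good point to grip, on the centre line of the scoop's black handle: scoop x = -104 mm, 45 mm above the pan's underside; axes as the scoop's. The handle is straight and flat-sided, 18 mm wide (y), 22 mm high (z), from x = -64 to -184 mm; fingers go on its two upright sides.
- scoop_lip (a point): Middle of the scoop's open front edge (scoop x = +52 mm, z = 8 mm). The last 28 mm of the floor rise by 6 mm to it, so walnuts stay put while the scoop is level and roll out over this edge once it is tipped front down by 40 to 50 degrees.
- walnut_1: Walnut in its shell, 36 mm long, 29 mm thick, 14 g. Origin at its centre. Starts lying in the scoop's pan.
- walnut_2: Walnut in its shell, 36 mm long, 29 mm thick, 14 g. Origin at its centre. Starts lying in the scoop's pan.
- walnut_3: Walnut in its shell, 36 mm long, 29 mm thick, 14 g. Origin at its centre. Starts lying in the scoop's pan.
- walnut_4: Walnut in its shell, 36 mm long, 29 mm thick, 14 g. Origin at its centre. Starts lying in the scoop's pan.
- bowl: White round bowl, loose, 0.25 kg, 166 mm across the rim, 58 mm high, inner floor 74 mm across and 6 mm up, sides flaring straight from the floor to the rim. Origin: centre of its underside, z up. On the worktop; bowl and plate may have changed places. Above and beyond them hangs an open wall-cupboard door, fixed, lower edge at z = 0.50 m, from x = 0.68, y = 0.17 to x = 0.78, y = 0.61.
- plate: Round blue dinner plate, loose, 235 mm across, rim 23 mm high, flat inside for 150 mm across, the flat 5 mm above the worktop. Origin: centre of its underside, z up. Empty, on the worktop.
- salt_jar: Bystander: slim upright spice jar with a dark cap, 44 mm across, 105 mm high. Origin: centre of its underside.
- tuna_tin: Bystander: low round food tin, 86 mm across, 40 mm high. Origin: centre of its underside.
- white_mug: Bystander: white mug, 79 x 104 mm with its handle, 84 mm high, standing to the right of the scoop. Origin: centre of its underside.

How it is judged:
On the way, in this order (a step that is already met when the one before it is completed fails the run):
1. the scoop is lifted at least 30 mm off the board, level within 15 degrees, all four walnuts in its pan (height (world z) of scoop above 0.051 m and angle between scoop's own z axis and vertical below 0.262 rad and x of walnut_1 in the frame of scoop between -0.056 and 0.06 m and y of walnut_1 in the frame of scoop between -0.048 and 0.048 m and z of walnut_1 in the frame of scoop between 0 and 0.065 m and x of walnut_2 in the frame of scoop between -0.056 and 0.06 m and y of walnut_2 in the frame of scoop between -0.048 and 0.048 m and z of walnut_2 in the frame of scoop between 0 and 0.065 m and x of walnut_3 in the frame of scoop between -0.056 and 0.06 m and y of walnut_3 in the frame of scoop between -0.048 and 0.048 m and z of walnut_3 in the frame of scoop between 0 and 0.065 m and x of walnut_4 in the frame of scoop between -0.056 and 0.06 m and y of walnut_4 in the frame of scoop between -0.048 and 0.048 m and z of walnut_4 in the frame of scoop between 0 and 0.065 m), for 0.2 s.
2. with all four walnuts still in its pan, the scoop's front edge is within 100 mm of the bowl's axis (horizontal distance between scoop_lip and bowl below 0.1 m and x of walnut_1 in the frame of scoop between -0.056 and 0.06 m and y of walnut_1 in the frame of scoop between -0.048 and 0.048 m and z of walnut_1 in the frame of scoop between 0 and 0.065 m and x of walnut_2 in the frame of scoop between -0.056 and 0.06 m and y of walnut_2 in the frame of scoop between -0.048 and 0.048 m and z of walnut_2 in the frame of scoop between 0 and 0.065 m and x of walnut_3 in the frame of scoop between -0.056 and 0.06 m and y of walnut_3 in the frame of scoop between -0.048 and 0.048 m and z of walnut_3 in the frame of scoop between 0 and 0.065 m and x of walnut_4 in the frame of scoop between -0.056 and 0.06 m and y of walnut_4 in the frame of scoop between -0.048 and 0.048 m and z of walnut_4 in the frame of scoop between 0 and 0.065 m), for 0.1 s.
3. all four walnuts lie in the bowl (horizontal distance between each of walnut_1, walnut_2, walnut_3, walnut_4 and bowl below 0.07 m and z of walnut_1 in the frame of bowl between 0 and 0.06 m and z of walnut_2 in the frame of bowl between 0 and 0.06 m and z of walnut_3 in the frame of bowl between 0 and 0.06 m and z of walnut_4 in the frame of bowl between 0 and 0.06 m), for 0.2 s.
At the end, for the whole second after the job is handed in: All four walnuts lie at rest in the bowl (within 70 mm of its axis and below its rim); the scoop lies at rest on the plate, level within 11 degrees, its pan's centre within 50 mm of the plate's centre; bowl and plate stand upright within 40 mm of where they stood (all of step 3 and linear speed of each of walnut_1, walnut_2, walnut_3, walnut_4 below 0.03 m/s and horizontal distance between scoop and plate below 0.05 m and angle between scoop's own z axis and vertical below 0.2 rad and contact force between scoop and plate above 0.3 N and z of scoop in the frame of plate below 0.035 m and linear speed of scoop below 0.02 m/s and angle between each of bowl, plate's own z axis and vertical below 0.1 rad and distance of each of bowl, plate from where it was at the start of the episode below 0.04 m); the robot touches nothing.
It fails at once if a walnut is spilled (it is neither in the scoop nor within 100 mm of the bowl's axis) ((not (x of walnut_1 in the frame of scoop between -0.056 and 0.06 m and y of walnut_1 in the frame of scoop between -0.048 and 0.048 m and z of walnut_1 in the frame of scoop between 0 and 0.065 m) and horizontal distance between walnut_1 and bowl above 0.1 m) or (not (x of walnut_2 in the frame of scoop between -0.056 and 0.06 m and y of walnut_2 in the frame of scoop between -0.048 and 0.048 m and z of walnut_2 in the frame of scoop between 0 and 0.065 m) and horizontal distance between walnut_2 and bowl above 0.1 m) or (not (x of walnut_3 in the frame of scoop between -0.056 and 0.06 m and y of walnut_3 in the frame of scoop between -0.048 and 0.048 m and z of walnut_3 in the frame of scoop between 0 and 0.065 m) and horizontal distance between walnut_3 and bowl above 0.1 m) or (not (x of walnut_4 in the frame of scoop between -0.056 and 0.06 m and y of walnut_4 in the frame of scoop between -0.048 and 0.048 m and z of walnut_4 in the frame of scoop between 0 and 0.065 m) and horizontal distance between walnut_4 and bowl above 0.1 m)).
It fails at once if a walnut falls from more than about 100 mm above the bowl's rim (outside the scoop and higher than 0.17 m) ((not (x of walnut_1 in the frame of scoop between -0.056 and 0.06 m and y of walnut_1 in the frame of scoop between -0.048 and 0.048 m and z of walnut_1 in the frame of scoop between 0 and 0.065 m) and height (world z) of walnut_1 above 0.17 m) or (not (x of walnut_2 in the frame of scoop between -0.056 and 0.06 m and y of walnut_2 in the frame of scoop between -0.048 and 0.048 m and z of walnut_2 in the frame of scoop between 0 and 0.065 m) and height (world z) of walnut_2 above 0.17 m) or (not (x of walnut_3 in the frame of scoop between -0.056 and 0.06 m and y of walnut_3 in the frame of scoop between -0.048 and 0.048 m and z of walnut_3 in the frame of scoop between 0 and 0.065 m) and height (world z) of walnut_3 above 0.17 m) or (not (x of walnut_4 in the frame of scoop between -0.056 and 0.06 m and y of walnut_4 in the frame of scoop between -0.048 and 0.048 m and z of walnut_4 in the frame of scoop between 0 and 0.065 m) and height (world z) of walnut_4 above 0.17 m)).
It fails at once if the loaded scoop is tilted by more than 20 degrees while its front edge is more than 140 mm from the bowl's axis (angle between scoop's own z axis and vertical above 0.35 rad and horizontal distance between scoop_lip and bowl above 0.14 m and ((x of walnut_1 in the frame of scoop between -0.056 and 0.06 m and y of walnut_1 in the frame of scoop between -0.048 and 0.048 m and z of walnut_1 in the frame of scoop between 0 and 0.065 m) or (x of walnut_2 in the frame of scoop between -0.056 and 0.06 m and y of walnut_2 in the frame of scoop between -0.048 and 0.048 m and z of walnut_2 in the frame of scoop between 0 and 0.065 m) or (x of walnut_3 in the frame of scoop between -0.056 and 0.06 m and y of walnut_3 in the frame of scoop between -0.048 and 0.048 m and z of walnut_3 in the frame of scoop between 0 and 0.065 m) or (x of walnut_4 in the frame of scoop between -0.056 and 0.06 m and y of walnut_4 in the frame of scoop between -0.048 and 0.048 m and z of walnut_4 in the frame of scoop between 0 and 0.065 m))).
It fails at once if the scoop is dropped or pressed onto the plate (more than 60 N) (contact force between scoop and plate above 60 N).
It fails at once if a bystander is moved by more than 20 mm or tipped, or the bowl or plate is moved by more than 40 mm (distance of any of bowl, plate from where it was at the start of the episode above 0.04 m or distance of any of salt_jar, tuna_tin, white_mug from where it was at the start of the episode above 0.02 m or angle between any of salt_jar, tuna_tin, white_mug's own z axis and vertical above 0.3 rad).
It also fails if it takes over 54 s, if anything falls off the work surface, if the arm or the gripper's body presses on something with over 40 N, if the wrist force passes 120 N, or if a joint passes its speed limit or range.

### The arm

A 7-joint arm with a two-finger parallel gripper is mounted at the origin on a cart in front of the work surface, level with it; the furniture and walls round the work are solid. World frame = base frame: x ahead of the robot, y to its left, z up, the work surface at z = 0. Lengths are in m, angles in rad, forces in N, time in s.
With the tool pointing down it reaches from about 0.4 to 0.9 m from the base axis. Payload 5.5 kg.
Tool frame: the origin (TCP) lies midway between the tips of the shut fingers; the grasp point (between the pads) lies robot.tcp_to_grasp behind it (robot.tcp_to_grasp is the distance from the TCP to the grasp point, in m); z points along the fingers, y is the line along which they close (so a half turn about z gives the same grasp; the last joint's range is limited). The gripper opens to 85 mm and grips with 20 to 120 N. Pads are 22 mm wide; open, the fingers measure 114 mm over their backs; the gripper's body (76 mm by 85 mm) begins 54 mm behind the grasp point. The pads swing forward as they close: fully open they stand 13 mm farther back than shut.
Start: joints at [1.506, 0.501, -0.427, 1.55, 0.221, 1.138, -0.21], TCP at [0.209, -0.615, 0.231] pointing down, gripper open.
Joint ranges: [-2.88, 2.88], [-0.31, 2.03], [-1.54, 1.56], [0.2, 2.42], [-1.41, 4.55], [0.19, 2.02], [-2.57, 2.57]. Speed limits (rad/s): [2.57, 2.57, 3.14, 3.14, 3.14, 3.14, 3.14].

### API

Orientations are given as a unit quaternion [x, y, z, w].
In Python, from station import robot, eoat, solver, imaging gives the robot as it stands. Calls block until the motion is done:
- robot.reach(position, orientation): joint-space move of the TCP to a pose.
- robot.move_l(position, attitude=None, v=0.15): straight line of the TCP; attitude=None keeps the orientation; v is the mean speed in m/s.
- robot.set_joints(angles): joint-space move.
- eoat.grip(opening): finger opening in m; the grip force is fixed at half the most; returns when the fingers have stopped.
- robot.pause(seconds).
- solver.inverse_kinematics(position, orientation): joint angles nearest the present ones, or None.
- robot.get_state(): the state.
- imaging.read_camera(name): name is "scene" or "top" or "wrist"; returns a dict with "pixels" (384x512x3 uint8, blue, green, red), "K" (3x3 intrinsics, pixels), "cam_to_world" (4x4, takes a point from camera to world coordinates); the wrist camera has in their place "T_tool_cam" (4x4, takes a point from camera to tool coordinates, whose origin is the TCP and whose axes are the flange's). Camera axes: x right, y up, looking along -z (the intrinsics and any distortion apply to the point x, -y, -z); pixel columns grow to the right and rows downward; lengths in m; the calibration is good to about 2 mm. The wrist camera is an equidistant fisheye: a pixel r from the principal point sees the ray r / f radians off the axis. A picture is of the moment at which its call begins: read the wrist's pose just before it. There is no depth.
A pose or a line that the arm cannot do raises robot.MotionError and nothing moves.
- robot.hand_in(): hands the job in; it is judged then, once.
The state is a dict: "time": time; "joint_pos": joint angles; "dq": joint speeds; "joint_efforts": joint torques, N m; "tcp_pos": TCP position; "tcp_rot": TCP orientation; "ft_force": force on the tool from outside, world axes, zero at the start; "wrist_torque": the same for the moment, N m; "width": finger opening in m; "finger_force": force on a finger pad.
Only numpy, scipy, OpenCV 4.12 (cv2) and the standard library are available. Lean on these libraries where they do the work, as an engineer would, in place of code of your own. Each camera call takes 0.05 s, during which the arm holds its last target. There are 200 camera calls.

## Working session

There is one attempt and no reset: what is moved stays moved. The work goes in short steps, each a Python script; the robot and the scene stay as the last script left them, time stands still between calls to the robot, and variables do not carry over. Pictures are saved under pics/ and viewed, at most 10 in all, crops included, and the job is handed in when it is done.

```bash
ls; mkdir -p pics; python3 - <<'E'
from station import robot, eoat, solver, imaging
import cv2,numpy as np
for n in ["scene","top"]:
    c=imaging.read_camera(n); cv2.imwrite(f"pics/{n}0.png",c["pixels"]); print(n,c["K"],c["cam_to_world"],[k for k in c])
    np.savez(f"{n}.npz",K=c["K"],T=c["cam_to_world"])
s=robot.get_state(); print(s["time"],s["tcp_rot"],s["width"],robot.tcp_to_grasp)
E
```

```text
pics
scene [[386.77705079   0.         255.05234468]
 [  0.         386.77705079 190.24887075]
 [  0.           0.           1.        ]] [[-0.71341266  0.42548457 -0.55678115 -0.31513413]
 [-0.70063591 -0.44707532  0.55608721  0.8311233 ]
 [-0.01231658  0.78682053  0.61705896  1.02892243]
 [ 0.          0.          0.          1.        ]] ['pixels', 'K', 'cam_to_world']
top [[401.30404383   0.         254.16254913]
 [  0.         401.30404383 198.54811884]
 [  0.           0.           1.        ]] [[-0.00654542  0.99028758 -0.13888003  0.3459534 ]
 [-0.99993808 -0.00523182  0.00982148 -0.02560667]
 [ 0.0089995   0.13893571  0.99026051  1.43660949]
 [ 0.          0.          0.          1.        ]] ['pixels', 'K', 'cam_to_world']
0.1 [ 9.86590584e-01  1.63212222e-01 -1.13308192e-04 -8.81592139e-04] 0.0852321305509239 0.0187
```

View pics/scene0.png

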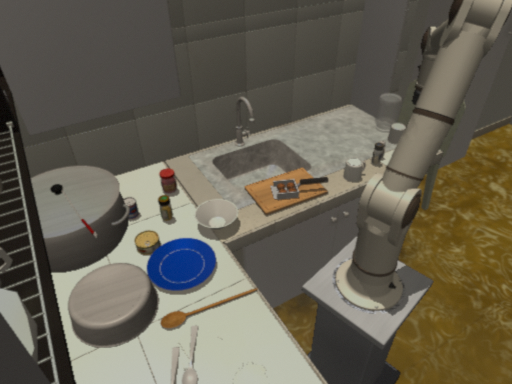

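View pics/top0.png

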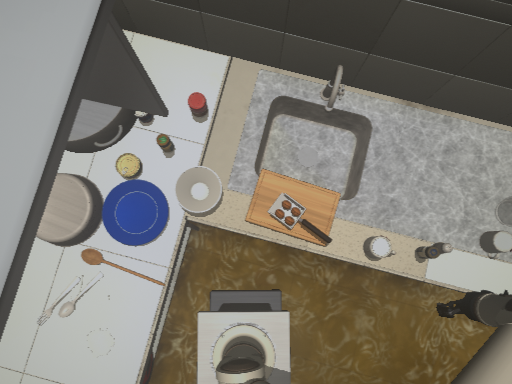

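The scene picture shows the bowl at (217,215), the plate at (182,264) and the scoop on the board at (287,188). In the top picture the bowl is at (199,191), the plate at (136,212), the scoop pan at (287,212), and the handle runs to (329,242).

```bash
cat > h.py <<'E'
import numpy as np, cv2
def w(cam,px,z):
    d=np.load(f"{cam}.npz"); K,T=d["K"],d["T"]
    px=np.atleast_2d(px).astype(float)
    r=np.c_[(px[:,0]-K[0,2])/K[0,0],-(px[:,1]-K[1,2])/K[1,1],-np.ones(len(px))]@T[:3,:3].T
    o=T[:3,3]; return o+r*((z-o[2])/r[:,2])[:,None]
def proj(cam,P):
    d=np.load(f"{cam}.npz"); K,T=d["K"],d["T"]
    q=(np.atleast_2d(P)-T[:3,3])@T[:3,:3]
    return np.c_[K[0,0]*q[:,0]/-q[:,2]+K[0,2],-K[1,1]*q[:,1]/-q[:,2]+K[1,2]]
E
python3 - <<'E'
from h import *
I=cv2.imread("pics/top0.png")
hsv=cv2.cvtColor(I,cv2.COLOR_BGR2HSV)
m=cv2.inRange(hsv,(105,150,40),(130,255,255)); m[:,:90]=0;m[:,180:]=0
c=max(cv2.findContours(m,0,1)[0],key=cv2.contourArea); e=cv2.fitEllipse(c); print("plate",e,w("top",e[0],.02))
print("bowl",w("top",(199,191),.058),"pan",w("top",[(287,212),(306,222),(329,242)],.03))
A=cv2.resize(I[180:255,240:340],None,fx=7,fy=7,interpolation=cv2.INTER_CUBIC)
cv2.imwrite("pics/scoopcrop.png",A)
B=cv2.resize(I[160:225,165:235],None,fx=7,fy=7,interpolation=cv2.INTER_CUBIC)
cv2.imwrite("pics/bowlcrop.png",B)
E
```

```text
plate ((134.62216186523438, 212.51849365234375), (61.75093078613281, 64.3237075805664), 59.07491683959961) [[0.49695306 0.3836007  0.02      ]]
bowl [[0.56678821 0.15218345 0.058     ]] pan [[ 0.49472344 -0.1550193   0.03      ]
 [ 0.459026   -0.22121995  0.03      ]
 [ 0.38860795 -0.29992648  0.03      ]]
```

View pics/scoopcrop.png

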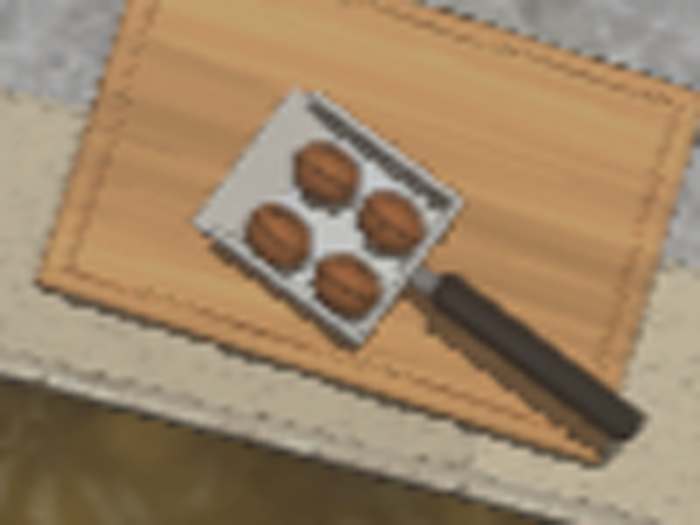

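View pics/bowlcrop.png

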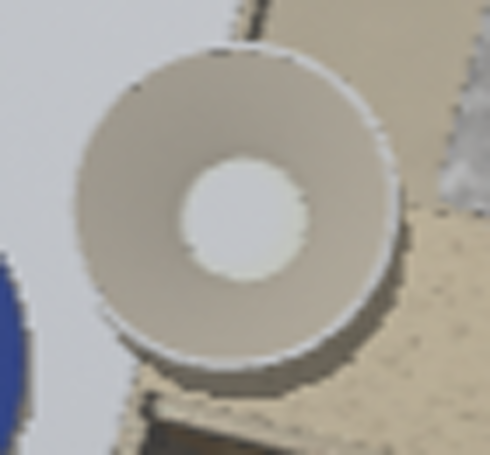

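```bash
python3 - <<'E'
from h import *
from scipy.optimize import least_squares
u=lambda p,o:(np.array(p,float)+.5)/7-.5+o
print("bowl",w("top",u([(238,205)],(165,160)),.058),w("top",u([(244,220)],(165,160)),.006))
M=np.array([(.052,.044,.03),(.052,-.044,.03),(-.052,-.044,.05),(-.052,.044,.05),(-.064,0,.076),(-.184,0,.076)])
M[:2,2]=.03
# +y side of scoop: with front to image upper-left..., assign below both ways
px=u([(195,225),(300,92),(463,203),(357,348),(447,287),(629,428)],(240,180))
def f(x,P=M):
    c,s=np.cos(x[2]),np.sin(x[2]); R=np.array([[c,-s],[s,c]])
    return np.c_[P[:,:2]@R.T+x[:2],P[:,2]]
r=least_squares(lambda x:(proj("top",f(x))-px).ravel(),[.49,-.15,.9],loss="soft_l1")
print(r.x,np.degrees(r.x[2]),(proj("top",f(r.x))-px).round(1)); print("grip",f(r.x,np.array([(-.104,0,.065)])))
h=w("top",px[4:],.076);print("handle",h,np.degrees(np.arctan2(*(h[0]-h[1])[[1,0]])))
np.save("scoop.npy",r.x)
# check in scene camera
I=cv2.imread("pics/scene0.png"); pts=np.r_[f(r.x),[(.5668,.1522,.058)],[(.497,.3836,.005)]]
I=cv2.resize(I,None,fx=3,fy=3,interpolation=cv2.INTER_CUBIC)
for p in proj("scene",pts): cv2.circle(I,tuple(np.round(p*3+1).astype(int)),3,(0,255,0),-1)
cv2.imwrite("pics/chk.png",I[480:900,400:1050])
E
```

```text
bowl [[0.57433893 0.15376606 0.058     ]] [[0.57511003 0.15734642 0.006     ]]
[ 0.49980092 -0.15201202  0.91695859] 52.53785704263858 [[-0.6 -0.1]
 [-0.7 -0.8]
 [ 0.4  0.3]
 [ 0.6 -0.2]
 [-1.  -0.2]
 [ 1.7  1.1]]
grip [[ 0.43654426 -0.23456258  0.065     ]]
handle [[ 0.46024538 -0.20618525  0.076     ]
 [ 0.39152544 -0.29254687  0.076     ]] 51.48991920669959
```

View pics/chk.png

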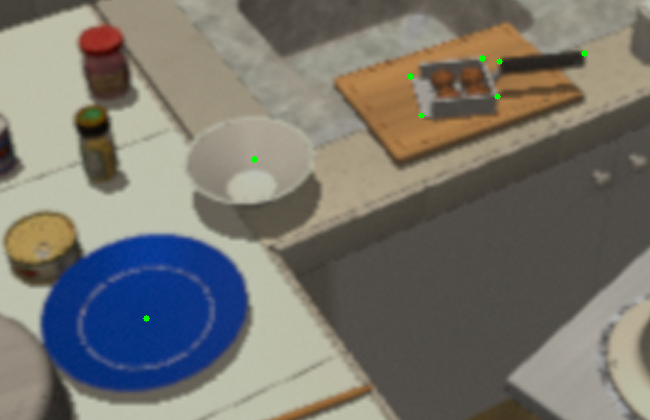

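The overlay fits: the projected scoop, bowl and plate points land on the objects in the scene camera. Next I check which hand tilt and which elbow branch can do every waypoint.

```bash
cat >> h.py <<'E'
from scipy.spatial.transform import Rotation as R
G=np.array([-.104,0,.045]); LIP=np.array([.052,0,.008]); BOWL=np.array([.575,.155,0]); PLATE=np.array([.497,.3836,0])
PSI=np.radians(52); HD=np.array([np.cos(PSI),np.sin(PSI),0])
GRASP=np.array([.4374,-.2342,.065])
def pose(ref,at,tip,al,sg,psi=PSI,back=0):
    """TCP pose with scoop-frame point ref at world at; tip, al deg; sg = sign of tool y along scoop y"""
    S=R.from_euler("ZY",[psi,np.radians(tip)])
    a=np.radians(al); z=np.array([np.sin(a),0,-np.cos(a)]); y=np.array([0,sg,0.])
    T=S*R.from_matrix(np.c_[np.cross(y,z),y,z])
    return S.apply(G-ref+z*(.0187-back))+at, T.as_quat()
def lipat(back=.03,z=.097): return BOWL-back*HD+[0,0,z]
O=np.zeros(3)
def plan(al,sg):
    L=[("pre",pose(G,GRASP,0,al,sg,back=.1)),("grasp",pose(G,GRASP,0,al,sg)),("lift",pose(G,GRASP+[0,0,.08],0,al,sg)),
       ("over",pose(LIP,lipat(),0,al,sg))]
    L+=[(f"tip{t}",pose(LIP,lipat(),t,al,sg)) for t in (10,20,30,40,50)]
    L+=[("up",pose(O,PLATE+[0,0,.12],0,al,sg)),("place",pose(O,PLATE+[0,0,.005],0,al,sg)),("off",pose(O,PLATE+[0,0,.005],0,al,sg,back=.12))]
    return L
E
python3 - <<'E'
from station import robot,solver
from h import *
for sg in (1,-1):
  for al in (0,15,25,35,45):
    print(sg,al)
    for n,(p,q) in plan(al,sg):
        j=solver.inverse_kinematics(p,q); print("  ",n,p.round(3),None if j is None else np.round(j,2))
E
```

```text
1 0
   pre [ 0.437 -0.234  0.146] [ 1.42  0.7  -1.3   1.99  0.78  1.08  2.24]
   grasp [ 0.437 -0.234  0.046] [-0.5   1.08  1.35  2.1  -1.22  1.15 -2.33]
   lift [ 0.437 -0.234  0.126] [-0.53  0.82  1.36  2.06 -0.93  1.09 -2.52]
   over [0.46  0.008 0.115] [ 0.93  0.7  -1.3   2.09  0.83  1.01  1.67]
   tip10 [0.464 0.013 0.142] [ 0.79  0.75 -1.3   1.97  0.83  1.27  1.59]
   tip20 [0.47  0.021 0.168] [ 0.64  0.83 -1.3   1.84  0.85  1.54  1.52]
   tip30 [0.479 0.032 0.191] [ 0.49  0.94 -1.3   1.7   0.88  1.8   1.45]
   tip40 [0.49  0.046 0.211] [ 0.28  0.9  -1.09  1.56  0.8   1.9   1.52]
   tip50 [0.503 0.063 0.228] [-0.04  0.83 -0.65  1.41  0.63  1.94  1.69]
   up [0.433 0.302 0.146] [ 0.28  0.77 -1.3   1.92  0.83  1.14  1.12]
   place [0.433 0.302 0.031] [ 0.25  1.08 -1.31  1.97  1.18  1.16  0.91]
   off [0.433 0.302 0.151] [ 0.28  0.76 -1.3   1.91  0.81  1.14  1.13]
1 15
   pre [ 0.424 -0.251  0.144] [-0.31  0.79  1.36  2.07 -1.08  1.28 -2.24]
   grasp [ 0.44  -0.23   0.047] [-0.32  1.11  1.35  2.12 -1.4   1.39 -2.08]
   lift [ 0.44  -0.23   0.127] [-0.35  0.84  1.36  2.08 -1.15  1.
[... 6694 characters left out ...]
28  0.89  0.49]
   grasp [ 0.446 -0.224  0.052] [ 1.59  0.9  -0.84  2.01 -0.21  0.66  0.42]
   lift [ 0.446 -0.224  0.132] [ 1.62  0.74 -0.9   2.01 -0.31  0.79  0.4 ]
   over [0.469 0.019 0.121] [ 1.36  0.66 -1.05  2.36 -0.74  0.31  0.5 ]
   tip10 [0.473 0.024 0.145] [ 1.25  0.45 -1.07  2.31 -0.46  0.39  0.02]
   tip20 [0.479 0.032 0.168] [ 1.14  0.34 -1.11  2.23 -0.12  0.52 -0.48]
   tip30 [0.488 0.043 0.189] [ 1.02  0.35 -1.17  2.11  0.2   0.71 -0.9 ]
   tip40 [0.499 0.057 0.207] [ 0.88  0.46 -1.24  1.98  0.47  0.98 -1.23]
   tip50 [0.511 0.073 0.222] [ 0.71  0.62 -1.28  1.82  0.66  1.28 -1.45]
   up [0.441 0.312 0.152] None
   place [0.441 0.312 0.037] None
   off [0.389 0.245 0.122] None
```

Tool y reversed (sg = -1) with a 15° backward tilt gives a continuous joint path. I move to the pre-grasp pose and check the wrist view with the handle model drawn in.

```bash
python3 - <<'E'
from station import robot,eoat,imaging
from h import *
D=dict(plan(15,-1)); robot.reach(*D["pre"]); robot.pause(.2)
s=robot.get_state(); c=imaging.read_camera("wrist"); print(s["time"],s["tcp_pos"],D["pre"][0],s["ft_force"])
K=c["K"];T=c["T_tool_cam"];W=np.eye(4);W[:3,:3]=R.from_quat(s["tcp_rot"]).as_matrix();W[:3,3]=s["tcp_pos"];W=W@T
P=[]
for x in np.linspace(-.184,-.064,9):
  for y in (-.009,.009): P.append(R.from_euler("z",PSI).apply(np.array([x,y,.056])-G)+GRASP)
q=(np.array(P)-W[:3,3])@W[:3,:3]; q=q*[1,-1,-1]
r=np.hypot(q[:,0],q[:,1]); th=np.arctan2(r,q[:,2]); uv=np.c_[K[0,0]*th*q[:,0]/r+K[0,2],K[1,1]*th*q[:,1]/r+K[1,2]]
I=c["pixels"].copy()
I=cv2.resize(I,None,fx=1.5,fy=1.5)
for p in uv: cv2.circle(I,tuple(np.round(p*1.5).astype(int)),2,(0,255,0),-1)
cv2.imwrite("pics/wr.png",I)
E
```

```text
1.875 [ 0.42440927 -0.25181026  0.14363472] [ 0.42444526 -0.25078131  0.14352977] [0.10932113 0.21917719 0.66692762]
```

View pics/wr.png

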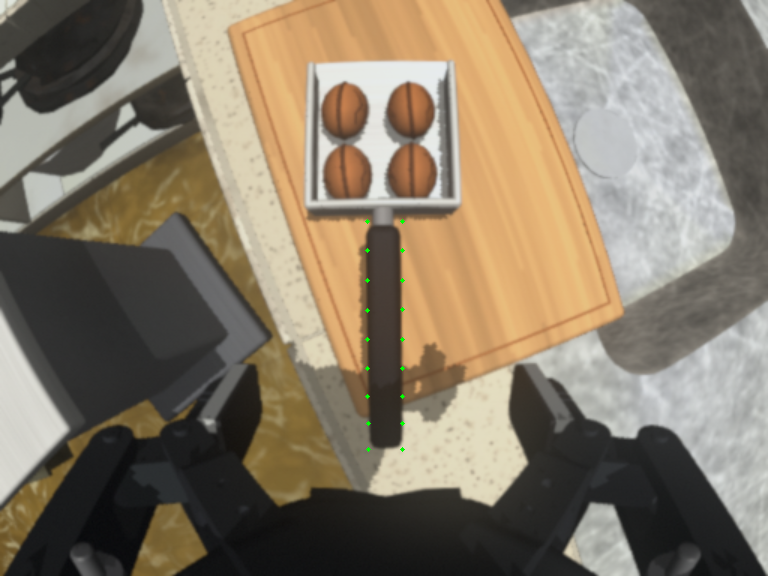

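The model matches the handle to about 1 mm (handle centre near pixel (385,335)) and all four nuts lie in the pan. I grasp and lift.

```bash
python3 - <<'E'
from station import robot,eoat,imaging
from h import *
D=dict(plan(15,-1)); robot.move_l(*D["grasp"],v=.08)
eoat.grip(0.0); robot.pause(.3); s=robot.get_state(); print(s["time"],s["tcp_pos"],s["width"],s["finger_force"],s["ft_force"])
robot.move_l(*D["lift"],v=.05); robot.pause(.4); s=robot.get_state(); print(s["time"],s["tcp_pos"],s["width"],s["ft_force"],s["wrist_torque"])
cv2.imwrite("pics/wr2.png",imaging.read_camera("wrist")["pixels"])
E
```

```text
4.25 [ 0.4403435  -0.23044282  0.04703849] 0.016942845810698274 60.615286231040955 [-1.33279135  0.28295252  4.97801393]
6.4 [ 0.44039778 -0.23037016  0.12691408] 0.016936675056661063 [ 0.72228937  0.4418757  -3.10189988] [-0.42013042  0.37208638  0.01472529]
```

View pics/wr2.png

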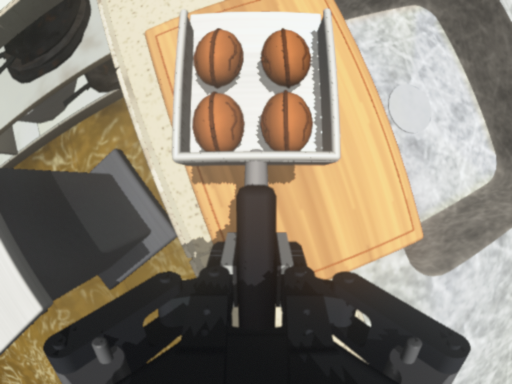

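The scoop is held level with all four nuts in the pan. Next: carry it to the bowl and tip it about its lip.

```bash
python3 - <<'E'
from station import robot,eoat,imaging
from h import *
at=lipat(.035,.095)
robot.move_l(*pose(LIP,at,0,15,-1),v=.1); robot.pause(.3)
print(robot.get_state()["time"])
for t in range(5,46,5):
    robot.move_l(*pose(LIP,at,t,15,-1),v=.06)
robot.pause(.5); s=robot.get_state(); print(s["time"],s["tcp_pos"],pose(LIP,at,45,15,-1)[0],s["ft_force"])
a=imaging.read_camera("scene")["pixels"][150:300,130:300]; b=imaging.read_camera("wrist")["pixels"]
a=cv2.resize(a,None,fx=2.2,fy=2.2); b=cv2.resize(b,(400,300)); k=np.zeros((330,780,3),np.uint8); k[:a.shape[0],:a.shape[1]]=a; k[:300,380:]=b
cv2.imwrite("pics/pour.png",k)
E
```

```text
9.3
13.175 [0.49585973 0.05357557 0.21537046] [0.49589014 0.053744   0.21527693] [-0.11428563 -0.18604582 -1.43313348]
```

View pics/pour.png

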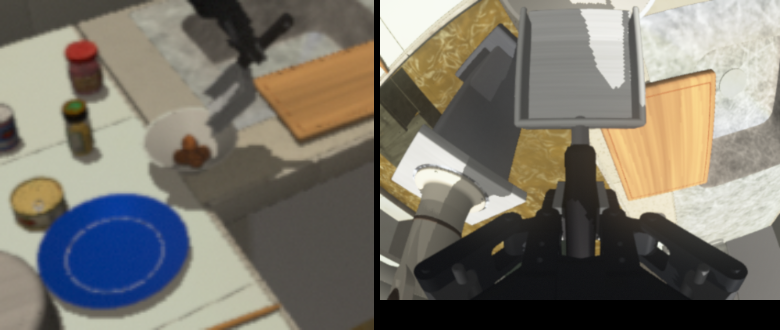

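The pan is empty and the nuts lie in the bowl around (192,152) in the left half. Next: level the scoop, carry it over the plate and lower it under force feedback.

```bash
python3 - <<'E'
from station import robot,eoat,imaging
from h import *
at=lipat(.035,.095)
for t in (30,15,0): robot.move_l(*pose(LIP,at+[0,0,.05*(45-t)/45],t,15,-1),v=.1)
robot.move_l(*pose(O,PLATE+[0,0,.14],0,15,-1),v=.15)
robot.move_l(*pose(O,PLATE+[0,0,.02],0,15,-1),v=.08); robot.pause(.4)
f0=robot.get_state()["ft_force"][2]
z=.014
while z>-.002:
    robot.move_l(*pose(O,PLATE+[0,0,z],0,15,-1),v=.02); robot.pause(.15)
    f=robot.get_state()["ft_force"][2]-f0
    if f>1.2: break
    z-=.001
print(z,f,robot.get_state()["time"])
a=imaging.read_camera("scene")["pixels"][170:310,100:320]; b=imaging.read_camera("wrist")["pixels"]
k=np.zeros((300,800,3),np.uint8); a=cv2.resize(a,(400,255)); k[:255,:400]=a; k[:,400:]=cv2.resize(b,(400,300))
cv2.imwrite("pics/place.png",k)
E
```

```text
0.003999999999999997 12.76301398211167 23.4833
```

View pics/place.png

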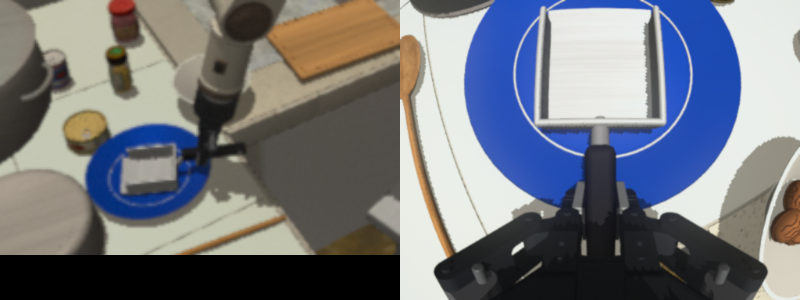

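```bash
python3 - <<'E'
from station import robot,eoat,imaging
from h import *
robot.move_l(*pose(O,PLATE+[0,0,.0047],0,15,-1),v=.02); robot.pause(.2)
eoat.grip(.06); robot.pause(.3)
robot.move_l(*pose(O,PLATE+[0,0,.005],0,15,-1,back=.11),v=.08); robot.pause(.8)
s=robot.get_state(); print(s["time"],s["ft_force"],s["width"])
c=imaging.read_camera("top")["pixels"]; b=imaging.read_camera("wrist")["pixels"]
k=np.zeros((420,800,3),np.uint8); k[:375,:400]=cv2.resize(c[140:265,90:223],(400,375),interpolation=2); k[:300,400:]=cv2.resize(b,(400,300))
cv2.imwrite("pics/end.png",k)
E
```

```text
27.1417 [ 0.10690681 -0.28309448 -0.8237348 ] 0.059818165125847415
```

View pics/end.png

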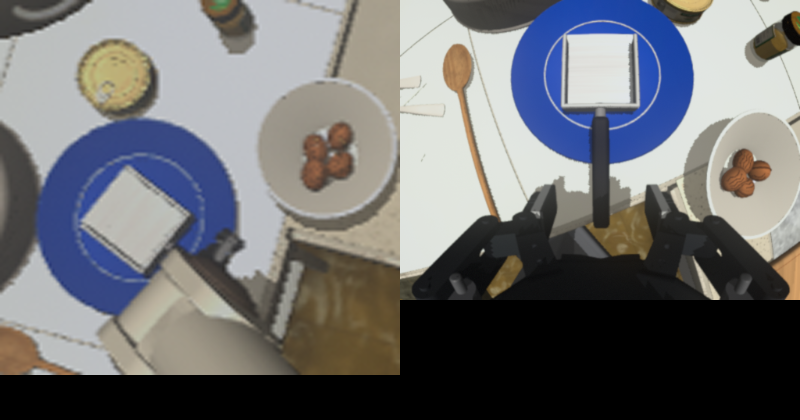

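The scoop lies flat in the middle of the plate (pan at (135,220) on the left), the four nuts are in the bowl at (328,157), and the fingers are clear.

```bash
python3 -c "
from station import robot
print(robot.hand_in())"
```

```text
the job is handed in; nothing more can be done
None
```

The job is handed in: all four walnuts are in the bowl, the empty scoop lies flat in the middle of the plate, and the gripper is clear; hand-in returned no verdict.

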